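# Lock the set height of a levelling foot in the cobbler's vise

## Task

The levelling foot standing on its own on the bench has been set to height, but its yellow jam nut is still loose. Put the foot in the vise, square bolt head down between the jaws and the blue plate resting flat on them, long side along the jaws, and let go, so that the vise keeps the bolt from turning; then turn the nut down by hand, clockwise, until it is snug on the plate's block. Leave the foot standing in the vise, and leave the other things on the bench where they are.

Things in the scene. Friction and masses are not known exactly. Their poses are not given: they have to be found in the camera images.
- foot: The levelling foot to be locked, about 0.67 kg, upright on its bolt head at the start: a steel M20 bolt, head down, up through a blue plate with a welded blue block; all three move as one. Origin: bottom of the head; z up the bolt. Domed tip 0-5 mm high (23-30 mm thick), square head 5-18 mm, bare bolt (20 mm thick) 18-36, plate 36-44, block 44-64, nut, then thread up to 108 mm.
- foot_grip (a point): Centre of the foot's block, a good place to carry it: 54 mm above the bolt's bottom. Block 40 x 40 mm, 20 mm high, sides parallel to the plate's. Axes as the foot's: x along the plate's 96 mm, y along its 54 mm, z up. The plate (8 mm thick) lies under the block, 10 to 18 mm below this point. The bolt head is 30 x 30 mm, its sides parallel to the block's.
- nut_mid (a point): Centre of the jam nut, on the bolt just above the block: yellow hexagon nut, 30 mm across flats, 34.6 mm across corners, 14 mm high. About 18 mm above foot_grip when loose, 17 mm when tight; the bolt stands 29 mm out above the nut. z is along the bolt; two flats are parallel to this point's x axis, which turns with the nut.
- nut (a joint): Angle of the nut on the foot, rad, growing as it is turned clockwise seen from above. At 0 its x axis is along the foot's x. It comes up tight on the block at 3.1 and stops there; at the start it stands between 0.5 and 1.1. It turns against light friction (0.05 N m), enough to spin the whole foot if nothing holds it, stays where it is left, and sinks 2.5 mm a turn.
- vise_slot (a point): Green drill-press vise bolted to the bench. This point: middle of its open gap, level with the jaw tops, 75 mm above the bench. x across the gap along the vise screw (T-handle 172 mm away at -x, 44 mm high), y along the jaws, z up. Gap 34 mm (x) by 100 mm (y), 43 mm deep; jaw tops reach 57 mm out at +x, 65 at -x. With the plate on the jaws foot_grip is 18 mm above this point.
- vise: The same vise: cast base about 250 x 166 mm, origin under the gap's middle at bench level, axes as vise_slot. It stays open and does not move. The bolt head goes into the gap with 2 mm to spare on either side, the plate's long side along the jaws, and can then turn about 0.14 rad either way before its sides bear on the jaws and hold it.
- polish_tin: Bystander: flat round black tin, 76 mm across, 26 mm high; origin at the centre of its underside.
- heel_box: Bystander: open cardboard box of rubber heels, 110 x 75 x 32 mm; origin at the centre of its underside.
- hammer: Bystander: shoemaker's hammer lying flat, 220 mm long, up to 28 mm high; origin under the middle of its handle.
- spanner: Bystander: steel spanner lying flat, 210 mm long; origin under its middle.
- shoe_brush: Bystander: shoe brush, bristles down, 155 x 50 x 40 mm; origin at the centre of its underside.
- wooden_last: Bystander: wooden shoe last, 235 mm long, up to 88 mm high; origin under its middle.
There are look-alikes about, which are no part of the job. What is shaped like the foot but green or pink is not meant.

How it is judged:
By the outcome, as a careful person would: the job done as asked, in the order asked, and still so for the second after the job is handed in, with the robot touching nothing.
It also fails if it takes over 58 s, if anything falls off the work surface, if the arm or the gripper's body presses on something with over 40 N, if the wrist force passes 120 N, or if a joint passes its speed limit or range.

## Robot

A 7-joint arm with a two-finger parallel gripper is mounted at the origin on the work surface. World frame = base frame: x ahead of the robot, y to its left, z up, the work surface at z = 0. Lengths are in m, angles in degrees, forces in N, time in s.
With the tool pointing down it reaches from about 0.4 to 0.875 m from the base axis. Payload 19.3 kg.
Tool frame: the origin (TCP) lies at the very end of the fingers, on their centre line; the grasp point (between the pads) lies 19 mm behind it; z points along the fingers, y is the line along which they close (so a half turn about z gives the same grasp; the last joint's range is limited). The gripper opens to 85 mm and grips with 20 to 120 N. Pads are 22 mm wide; open, the fingers measure 114 mm over their backs; the gripper's body (76 mm by 85 mm) begins 54 mm behind the grasp point. The pads swing forward as they close: fully open they stand 13 mm farther back than shut.
Start: joints at [63.816, 29.874, -2.08, 91.645, 1.215, 58.505, -6.463], TCP at [0.236, -0.579, 0.231] pointing down, gripper open.
Joint ranges: [-166.77, 166.77], [-17.47, 122.26], [-85.68, 81.53], [9.62, 139.38], [-72.42, 252.41], [9.2, 110.78], [-144.41, 144.41]. Speed limits (degrees/s): [108.29, 108.29, 136.94, 136.94, 172.46, 172.46, 172.46].

## Interface

Orientations are given as [roll, pitch, yaw] about the fixed x, y, z axes, in that order (R = Rz(yaw) Ry(pitch) Rx(roll)).
In Python, from bench import bot gives the robot as it stands.
- The arm moves only by the tool carry_out, never from a script. Its argument "motion" is a list of rows, each a list of 3 entries, a list of its own where there are three numbers: the turn, a rotation vector about the tool's x, y, z in degrees, then the shift along the tool's x, y, z in mm, then the gripper's target within -1 to 1 (fully open at 1, half-way at 0, shut at -1). A call has exactly 8 rows; each row shifts and turns the commanded pose from where the row before left it, along the tool's axes as they then stand; what a row does not reach is not made up. A row lasts 1/12 s, in which the tool goes at most 41.7 mm and 7.16 degrees, less where a joint would pass 70% of its speed; a pose out of reach is approached as far as the arm can. A call is refused whole if a number of a shift passes 41.7 or a number of a turn 7.16, either way. A call with a gripper value outside its range is refused whole. The fingers move at their own pace and stop on an object; "force" is the grip in N (left out, the last holds). Time passes only in rows, so rows that do not move let the fingers close, or fill a call up. It gives the time, the measured TCP pose, the force, the opening and the grip force at its end, in the units of the state.
- bot.get_obs(): the state, without advancing time (a new reading comes with each control period).
- bot.read_camera(name): name is "scene" or "top" or "wrist"; returns a dict with "img" (480x640x3 uint8, red, green, blue), "fx", "fy", "cx", "cy" (pixels), "origin" and "attitude" of the camera in the world. Camera axes: x right, y up, looking along -z (the intrinsics and any distortion apply to the point x, -y, -z); pixel columns grow to the right and rows downward; lengths in m; the calibration is good to about 2 mm. The wrist camera is an equidistant fisheye: a pixel r from the principal point sees the ray r / f radians off the axis. A picture is of the moment at which its call begins. There is no depth.
- bot.close_job(): hands the job in; it is judged then, once.
Trained networks look in a picture, given as the dict that the camera call returned (one of the last four; its "shot" number tells which), for a name from the list of things; names that differ only in an ending like _2 or _b are one class to them, and where a whole thing is asked for, a point or a joint stands for the part that bears it (a point fixed in the world has none). Each returns a list of dicts, best first, with "p" (0 to 1); they miss things now and then, are a little off and sometimes report something else, mostly with a low value. They report only what shows in the picture. A call takes as long as a camera call. They do not tell look-alikes from the thing itself.
- bot.boxes_of(query, picture): "box" ([left, top, right, bottom] in pixels, round what is visible of it).
- bot.pinpoint(query, picture): "xy" ([column, row] in pixels: a listed point, or the origin of a listed thing).
The state is a dict: "t": time; "joint_positions": joint angles; "joint_vel": joint speeds; "joint_efforts": joint torques, N m; "tool_pos": TCP position; "tcp_rot": TCP orientation; "wrist_force": force on the tool from outside, world axes, zero at the start; "wrist_torque": the same for the moment, N m; "grip_width": opening from 0.0 (shut) to 1.0 (fully open); "finger_force": force on a finger pad.
Only numpy, scipy, OpenCV 4.12 (cv2) and the standard library are available. Lean on these libraries where they do the work, as an engineer would, in place of code of your own. Each camera call takes 0.05 s, during which the arm holds its last target. There are 200 camera calls.

## Working session

There is one attempt and no reset: what is moved stays moved. The work goes in short steps, Python scripts to look and compute and a tool call to move; the robot and the scene stay as the last step left them, time stands still between calls to the robot, and variables do not carry over. Pictures are saved under pics/ and viewed, at most 10 in all, crops included, and the job is handed in when it is done.

Besides the shell and the picture viewer there is one more tool, called after "Emit:" as name([rows], argument=value, ...), one row to a line, values as JSON. carry_out: Moves the arm, as the interface text tells. Its arguments: {"type":"object","properties":{"motion":{"type":"array"},"force":{"type":"number"}},"required":["motion"]}

```bash
mkdir -p pics; ls; cat > h.py <<'E'
import numpy as np, cv2
from scipy.spatial.transform import Rotation as R
from bench import bot
def rot(a):
    a=np.array(a,float)
    if a.shape==(3,3): return a
    return R.from_euler('xyz',a,degrees=True).as_matrix() if a.size==3 else R.from_quat(a).as_matrix()
def ray(c,px,fish=False):
    u=(px[0]-c['cx'])/c['fx'];v=(px[1]-c['cy'])/c['fy']
    if fish:
        r=np.hypot(u,v);s=np.sin(r)/max(r,1e-9);d=np.array([u*s,-v*s,-np.cos(r)])
    else: d=np.array([u,-v,-1])
    return np.array(c['origin']),rot(c['attitude'])@d
def atz(c,px,z,fish=False):
    o,d=ray(c,px,fish);return o+d*(z-o[2])/d[2]
def proj(c,P,fish=False):
    p=rot(c['attitude']).T@(np.array(P)-np.array(c['origin']));x,y,z=p[0],-p[1],-p[2]
    if fish:
        r=np.hypot(x,y);t=np.arctan2(r,z);x,y=x/r*t,y/r*t
    else:x,y=x/z,y/z
    return np.array([c['cx']+c['fx']*x,c['cy']+c['fy']*y])
def save(c,n): cv2.imwrite('pics/'+n+'.png',c['img'][:,:,::-1])
E
python3 - <<'E'
from h import *
print(bot.get_obs())
for n in ['scene','top']:
    c=bot.read_camera(n);save(c,n)
    print(n,{k:v for k,v in c.items() if k!='img'})
    for q in ['foot','vise']: print(q,bot.boxes_of(q,c)[:4])
    for q,z in [('foot_grip',.054),('nut_mid',.072),('vise_slot',.075),('vise',0)]:
        for r in bot.pinpoint(q,c)[:4]: print(q,r,atz(c,r['xy'],z).round(4))
E
```

```text
pics
{'t': 0.0, 'joint_positions': array([63.81585627, 29.91119877, -2.08243586, 91.67297959,  1.215767  ,
       58.50488881, -6.46318719]), 'joint_vel': array([-0.03555528, -0.0653645 ,  0.01794177,  0.03536737,  0.09225682,
       -0.01938048,  0.01421843]), 'joint_efforts': array([-2.20046513e-04, -9.27111769e+01,  1.98063187e+00, -3.69933450e+01,
        1.79886434e-02,  8.05425108e-03,  5.67776840e-05]), 'tool_pos': array([ 0.23560952, -0.57852495,  0.23070834]), 'tcp_rot': array([-1.79933232e+02,  5.20091370e-03,  2.21626409e+01]), 'wrist_force': array([ 0.33236916,  0.29267794, -0.38784862]), 'wrist_torque': array([0.00242758, 0.03731598, 0.02632826]), 'finger_force': 0.0, 'grip_width': 1.003296532682233}
scene {'fx': 502.3766830054529, 'fy': 502.3766830054529, 'cx': 314.21742649173507, 'cy': 239.682115506272, 'origin': array([1.56058365, 0.17244942, 0.90467939]), 'attitude': array([ 5.13738007e+01, -9.62432463e-02,  9.89000356e+01]), 'shot': 1}
foot [{'box': [334.2, 299.0, 382.9, 337.0], 'p': 0.96}, {'box': [368.4, 263.4, 410.1, 298.6], 'p': 0.86}, {'box': [399.9, 194.7, 428
[... 1186 characters left out ...]
, 198.7, 282.6, 221.7], 'p': 0.29}]
foot_grip {'xy': [263.1, 207.2], 'p': 0.95} [0.6384 0.2265 0.054 ]
foot_grip {'xy': [330.3, 280.0], 'p': 0.91} [0.3975 0.0112 0.054 ]
foot_grip {'xy': [286.3, 167.4], 'p': 0.82} [0.7683 0.1489 0.054 ]
foot_grip {'xy': [344.7, 220.6], 'p': 0.71} [ 0.5891 -0.0392  0.054 ]
nut_mid {'xy': [329.7, 280.0], 'p': 0.42} [0.398  0.0128 0.072 ]
nut_mid {'xy': [263.6, 205.0], 'p': 0.4} [0.6432 0.2221 0.072 ]
nut_mid {'xy': [249.8, 308.0], 'p': 0.38} [0.3134 0.2694 0.072 ]
nut_mid {'xy': [287.1, 166.8], 'p': 0.37} [0.7665 0.1444 0.072 ]
vise_slot {'xy': [344.4, 217.6], 'p': 0.73} [ 0.5968 -0.0381  0.075 ]
vise {'xy': [342.4, 219.5], 'p': 0.95} [ 0.5981 -0.0323  0.    ]
```

```bash
python3 - <<'E'
import cv2
s=cv2.imread('pics/scene.png')[150:390,170:490];t=cv2.imread('pics/top.png')[130:350,200:440]
cv2.imwrite('pics/s2.png',cv2.resize(s,(800,600),interpolation=cv2.INTER_CUBIC));cv2.imwrite('pics/t2.png',cv2.resize(t,None,fx=2.7,fy=2.7,interpolation=cv2.INTER_CUBIC))
E
```

```text
(no output)
```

View pics/s2.png

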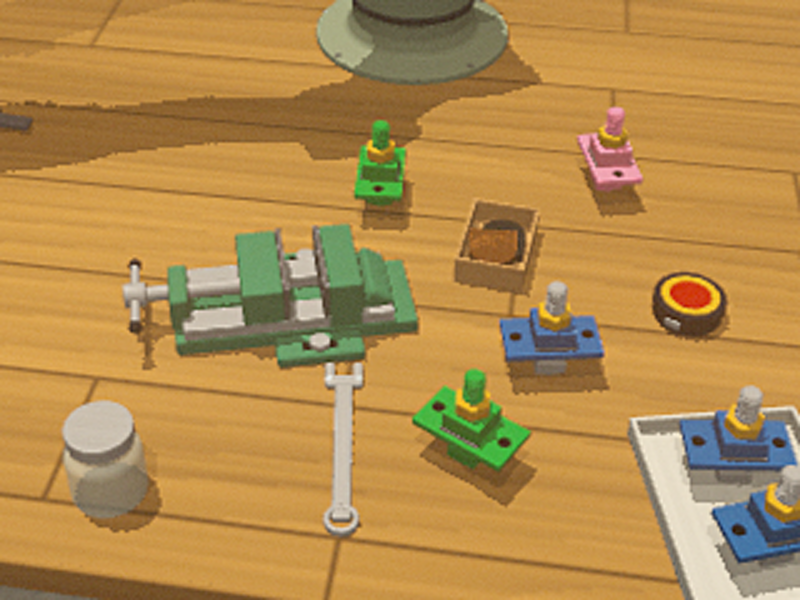

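View pics/t2.png

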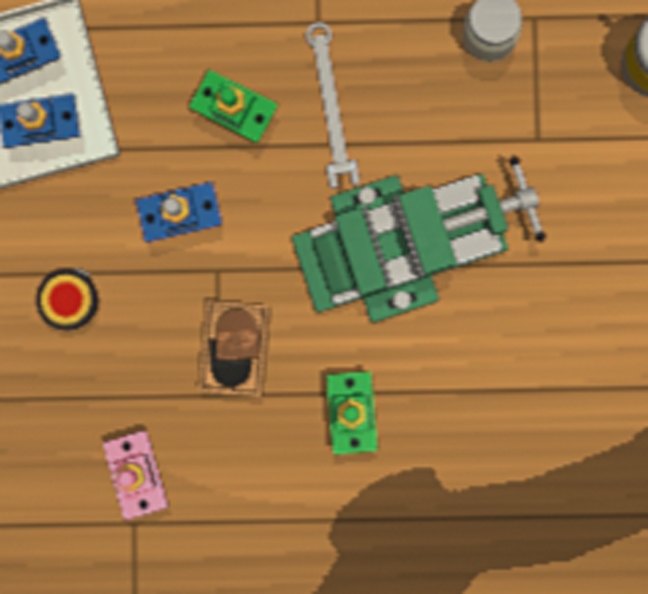

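The loose blue foot stands alone at about (0.637, 0.222), which is (178, 210) in the top crop. Two more blue feet sit in the tray, and the green and pink ones are decoys. The vise is at about (0.597, -0.038) with its T-handle towards -y. I'll move towards it and look at the vise on the way.

Emit:
carry_out([
  [[0,0,0],[28,-24.6,0],1],
  [[0,0,0],[28,-24.6,0],1],
  [[0,0,0],[28,-24.6,0],1],
  [[0,0,0],[28,-24.6,0],1],
  [[0,0,0],[28,-24.6,0],1],
  [[0,0,0],[28,-24.6,0],1],
  [[0,0,0],[28,-24.6,0],1],
  [[0,0,0],[28,-24.6,0],1],
])

```text
t: 1.37
tool_pos: [0.3694, -0.3105, 0.2315]
tcp_rot: [180.0, -0.0, 22.2]
wrist_force: [1.2, -1.0, -0.2]
grip_width: 1.001
finger_force: 0.0
```

Emit:
carry_out([
  [[0,0,0],[28,-24.6,0],1],
  [[0,0,0],[28,-24.6,0],1],
  [[0,0,0],[28,-24.6,0],1],
  [[0,0,0],[28,-24.6,0],1],
  [[0,0,0],[28,-24.6,0],1],
  [[0,0,0],[28,-24.6,0],1],
  [[0,0,0],[28,-24.6,0],1],
  [[0,0,0],[0,0,0],1],
])

```text
t: 2.03
tool_pos: [0.4882, -0.0719, 0.2316]
tcp_rot: [-179.9, -0.2, 22.6]
wrist_force: [-0.6, 1.6, 0.5]
grip_width: 1.004
finger_force: 0.0
```

```bash
python3 - <<'E'
from h import *
o=bot.get_obs();print(o['tool_pos'],o['tcp_rot'],o['joint_positions'].round(1))
c=bot.read_camera('wrist');save(c,'w1');print({k:v for k,v in c.items() if k!='img'})
for q,z in [('foot_grip',.054),('nut_mid',.072),('vise_slot',.075),('vise',0)]:
    for r in bot.pinpoint(q,c)[:4]: print(q,r,atz(c,r['xy'],z,1).round(4))
E
```

```text
[ 0.48819559 -0.07191802  0.23157174] [-1.79913151e+02 -1.57946342e-01  2.25831474e+01] [ 13.3  18.4 -14.6 110.6   5.7  51.6 -71.5]
{'fx': 371.64829954431775, 'fy': 371.64829954431775, 'cx': 319.22562275771367, 'cy': 236.63247759632424, 'origin': array([ 0.55559652, -0.04365123,  0.37406206]), 'attitude': array([-1.65602974e+01,  5.95870938e-02, -6.74543306e+01]), 'shot': 3}
foot_grip {'xy': [204.4, 268.7], 'p': 0.86} [0.3959 0.0093 0.054 ]
foot_grip {'xy': [3.5, 232.2], 'p': 0.72} [0.3275 0.2718 0.054 ]
nut_mid {'xy': [199.5, 276.1], 'p': 0.84} [0.3959 0.0087 0.072 ]
vise_slot {'xy': [337.9, 84.0], 'p': 0.74} [ 0.595  -0.0429  0.075 ]
vise {'xy': [331.0, 92.3], 'p': 0.98} [ 0.5944 -0.0397  0.    ]
vise {'xy': [16.8, 49.8], 'p': 0.75} [0.5343 0.3656 0.    ]
```

View pics/w1.png

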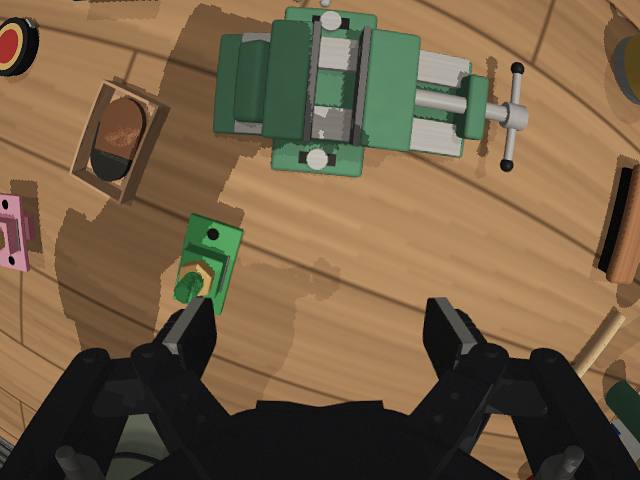

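Emit:
carry_out([
  [[0,0,0],[23,-31,0],1],
  [[0,0,0],[23,-31,0],1],
  [[0,0,0],[23,-31,0],1],
  [[0,0,0],[23,-31,0],1],
  [[0,0,0],[23,-31,0],1],
  [[0,0,0],[23,-31,0],1],
  [[0,0,0],[23,-31,0],1],
  [[0,0,0],[0,0,0],1],
])

```text
t: 2.95
tool_pos: [0.5531, 0.1896, 0.2312]
tcp_rot: [-179.8, -0.1, 22.5]
wrist_force: [-1.4, 1.7, -0.4]
grip_width: 1.002
finger_force: 0.0
```

```bash
python3 - <<'E'
from h import *
o=bot.get_obs();print(o['tool_pos'],o['tcp_rot'],o['joint_positions'].round(1))
c=bot.read_camera('wrist');save(c,'w2');print(c['origin'],c['attitude'])
for q,z in [('foot_grip',.054),('nut_mid',.072),('vise_slot',.075),('vise',0)]:
    for r in bot.pinpoint(q,c)[:4]: print(q,r,atz(c,r['xy'],z,1).round(4))
# vise edges from the previous view (same intrinsics)
w={'fx':371.648,'fy':371.648,'cx':319.226,'cy':236.632,'origin':[0.55559652,-0.04365123,0.37406206],'attitude':[-16.5603,.0596,-67.4543]}
for p in [(321,22),(312,138),(362,30),(352,143)]: print(p,atz(w,p,.075,1).round(4))
E
```

```text
[0.55311828 0.18962508 0.23122899] [-1.79820975e+02 -8.87047618e-02  2.24578623e+01] [ -11.7   27.   -18.1   97.4    9.5   57.1 -100.7]
[0.62083165 0.21762685 0.37362075] [-16.62631282   0.15016225 -67.57732874]
foot_grip {'xy': [327.9, 106.5], 'p': 0.9} [0.6411 0.219  0.054 ]
foot_grip {'xy': [454.4, 16.3], 'p': 0.69} [0.7668 0.149  0.054 ]
foot_grip {'xy': [410.6, 398.1], 'p': 0.59} [0.3944 0.0123 0.054 ]
nut_mid {'xy': [459.1, 11.7], 'p': 0.82} [0.7649 0.1506 0.072 ]
nut_mid {'xy': [414.6, 410.4], 'p': 0.81} [0.3919 0.0097 0.072 ]
nut_mid {'xy': [328.0, 107.9], 'p': 0.68} [0.6389 0.2184 0.072 ]
vise_slot {'xy': [552.6, 268.6], 'p': 0.8} [ 0.5965 -0.0441  0.075 ]
vise {'xy': [515.7, 244.4], 'p': 0.8} [ 0.5961 -0.0393  0.    ]
(321, 22) [ 0.638  -0.0106  0.075 ]
(312, 138) [ 0.5468 -0.0408  0.075 ]
(362, 30) [ 0.6447 -0.0431  0.075 ]
(352, 143) [ 0.5554 -0.0717  0.075 ]
```

View pics/w2.png

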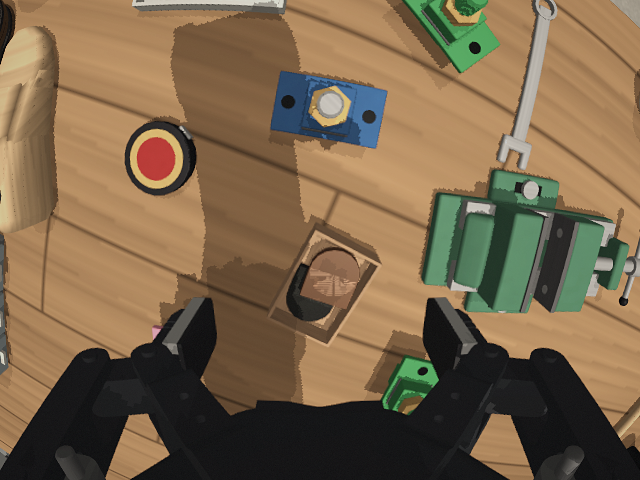

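```bash
cat >> h.py <<'E'
def blue_rect(c,z,roi,fish=True):
    h=cv2.cvtColor(c['img'],cv2.COLOR_RGB2HSV);m=cv2.inRange(h,(100,90,30),(125,255,255))
    k=np.zeros_like(m);x0,y0,x1,y1=roi;k[y0:y1,x0:x1]=m[y0:y1,x0:x1]
    cs=cv2.findContours(k,cv2.RETR_EXTERNAL,cv2.CHAIN_APPROX_NONE)[0];ct=max(cs,key=cv2.contourArea)[:,0]
    return cv2.minAreaRect(np.array([atz(c,p,z,fish)[:2]*1000 for p in ct],np.float32))
E
python3 - <<'E'
from h import *
c=dict(img=cv2.imread('pics/w2.png')[:,:,::-1].copy(),fx=371.648,fy=371.648,cx=319.226,cy=236.632,origin=[0.62083165,0.21762685,0.37362075],attitude=[-16.62631282,0.15016225,-67.57732874])
print(blue_rect(c,.044,(250,50,410,170)))
h=cv2.cvtColor(c['img'],cv2.COLOR_RGB2HSV)[50:170,250:410]
m=cv2.inRange(h,(18,80,80),(32,255,255)) 
print(h[54,62],h[54,100],m.sum()/255)
E
```

```text
((640.2066650390625, 217.9429168701172), (53.292598724365234, 94.84025573730469), 12.035289764404297)
[ 18 134 167] [161  14 145] 595.0
```

Emit:
carry_out([
  [[0,0,0],[30,2,0],1],
  [[0,0,0],[30,2.5,0],1],
  [[0,0,0],[31,2.5,0],1],
  [[0,0,7],[0,0,0],1],
  [[0,0,3.4],[0,0,20],1],
  [[0,0,0],[0,0,40],1],
  [[0,0,0],[0,0,40],1],
  [[0,0,0],[0,0,20],1],
])

```text
t: 3.87
tool_pos: [0.6383, 0.2083, 0.1073]
tcp_rot: [179.9, 0.2, 11.7]
wrist_force: [0.0, -0.0, 0.2]
grip_width: 1.003
finger_force: 0.0
```

```bash
python3 - <<'E'
from h import *
o=bot.get_obs();print(o['tool_pos'],o['tcp_rot'],o['joint_positions'].round(1))
E
```

```text
[0.63825868 0.20831612 0.10727274] [179.92981259   0.22542749  11.65131112] [ -14.9   42.4  -13.1   88.9   11.5   50.2 -110.5]
```

Emit:
carry_out([
  [[0,0,0],[3.6,-9,0],1],
  [[0,0,0],[0,0,30],1],
  [[0,0,0],[0,0,31],1],
  [[0,0,0],[0,0,0],1],
  [[0,0,0],[0,0,0],-1],
  [[0,0,0],[0,0,0],-1],
  [[0,0,0],[0,0,0],-1],
  [[0,0,0],[0,0,0],-1],
], force=70)

```text
t: 4.53
tool_pos: [0.6425, 0.2206, 0.0526]
tcp_rot: [-180.0, -0.2, 11.7]
wrist_force: [0.5, -10.6, 31.8]
grip_width: 0.455
finger_force: 39.0
```

Emit:
carry_out([
  [[0,0,0],[0,0,0],-1],
  [[0,0,0],[0,0,0],-1],
  [[0,0,0],[0,0,0],-1],
  [[0,0,0],[0,0,0],-1],
  [[0,0,0],[0,0,0],-1],
  [[0,0,0],[0,0,0],-1],
  [[0,0,0],[0,0,0],-1],
  [[0,0,0],[0,0,0],-1],
])

```text
t: 5.2
tool_pos: [0.6428, 0.2207, 0.0528]
tcp_rot: [-180.0, -0.2, 11.7]
wrist_force: [-0.9, -0.9, 13.4]
grip_width: 0.441
finger_force: 69.4
```

```bash
python3 - <<'E'
from h import *
c=bot.read_camera('wrist');save(c,'w3')
E
```

```text
(no output)
```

View pics/w3.png

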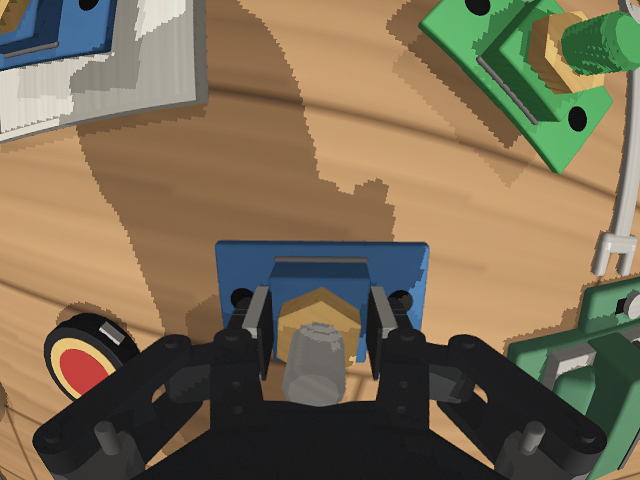

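```bash
cat >> h.py <<'E'
def tool(P):
    o=bot.get_obs();return rot(o['tcp_rot']).T@(np.array(P)-o['tool_pos'])*1000
E
python3 - <<'E'
from h import *
c=bot.read_camera('wrist')
for p in [(217,243),(322,242),(428,244)]:
    P=atz(c,p,.044,1);print(p,P.round(4),tool(P).round(1))
for r in bot.pinpoint('foot_grip',c)[:2]: print(r,tool(atz(c,r['xy'],.054,1)).round(1))
for r in bot.pinpoint('nut_mid',c)[:2]: print(r,tool(atz(c,r['xy'],.072,1)).round(1))
print(bot.get_obs()['wrist_force'],bot.get_obs()['wrist_torque'])
E
```

```text
(217, 243) [0.6582 0.2701 0.044 ] [ 25.1 -45.3   8.9]
(322, 242) [0.6681 0.2252 0.044 ] [25.6  0.7  8.9]
(428, 244) [0.6766 0.1793 0.044 ] [24.6 47.4  8.9]
{'xy': [320.5, 313.9], 'p': 0.85} [-3.6  0.1 -1.2]
{'xy': [544.7, 58.7], 'p': 0.63} [109.8  95.3  -0.8]
{'xy': [318.3, 333.0], 'p': 0.95} [ -2.2  -0.8 -19.2]
{'xy': [567.5, 51.5], 'p': 0.95} [110.3  94.6 -18.8]
[-0.59624604 -1.63946619 12.76483717] [-0.29220809  0.28868495  0.04844374]
```

Emit:
carry_out([
  [[0,0,0],[0,0,-10],-1],
  [[0,0,0],[0,0,-20],-1],
  [[0,0,0],[0,0,-30],-1],
  [[0,0,0],[0,0,-30],-1],
  [[0,0,0],[0,0,-20],-1],
  [[0,0,0],[0,0,-10],-1],
  [[0,0,0],[0,0,0],-1],
  [[0,0,0],[0,0,0],-1],
])

```text
t: 6.07
tool_pos: [0.6411, 0.2202, 0.17]
tcp_rot: [180.0, 0.0, 11.8]
wrist_force: [-0.6, 0.2, -6.4]
grip_width: 0.445
finger_force: 72.5
```

Emit:
carry_out([
  [[0,0,0],[-6,15,0],-1],
  [[0,0,0],[-14,35,0],-1],
  [[0,0,0],[-14,35,0],-1],
  [[0,0,0],[-15,37,0],-1],
  [[0,0,0],[-15,37,0],-1],
  [[0,0,0],[-14,36,0],-1],
  [[0,0,0],[-14,35,0],-1],
  [[0,0,0],[-6,15,0],-1],
])

```text
t: 6.73
tool_pos: [0.5931, -0.0457, 0.1685]
tcp_rot: [179.9, 0.2, 11.5]
wrist_force: [0.6, -0.9, -5.1]
grip_width: 0.448
finger_force: 72.5
```

Emit:
carry_out([
  [[0,0,-4],[0,0,0],-1],
  [[0,0,-7],[0,0,0],-1],
  [[0,0,-7],[0,0,0],-1],
  [[0,0,-7],[0,0,0],-1],
  [[0,0,-7],[0,0,0],-1],
  [[0,0,-7],[0,0,0],-1],
  [[0,0,-7],[0,0,0],-1],
  [[0,0,-7],[0,0,0],-1],
])

```text
t: 7.4
tool_pos: [0.5943, -0.0397, 0.1685]
tcp_rot: [-179.8, 0.0, 65.1]
wrist_force: [-0.3, -0.2, -5.0]
grip_width: 0.447
finger_force: 72.5
```

Emit:
carry_out([
  [[0,0,-7],[0,0,0],-1],
  [[0,0,-7],[0,0,0],-1],
  [[0,0,-7],[0,0,0],-1],
  [[0,0,-7],[0,0,0],-1],
  [[0,0,-7],[0,0,0],-1],
  [[0,0,-6],[0,0,0],-1],
  [[0,0,-2],[0,0,0],-1],
  [[0,0,0],[0,0,0],-1],
])

```text
t: 8.07
tool_pos: [0.5944, -0.0397, 0.1686]
tcp_rot: [-179.9, -0.1, 107.9]
wrist_force: [0.3, 0.0, -5.5]
grip_width: 0.445
finger_force: 72.5
```

```bash
python3 - <<'E'
from h import *
o=bot.get_obs();print(o['tool_pos'],o['tcp_rot'],o['joint_positions'].round(1))
c=bot.read_camera('wrist');save(c,'w4');print(c['origin'],c['attitude'])
for q,z in [('vise_slot',.075),('foot_grip',.171)]:
    for r in bot.pinpoint(q,c)[:1]: P=atz(c,r['xy'],z,1);print(q,r,P.round(4),tool(P).round(1))
t=bot.read_camera('top');s=bot.read_camera('scene')
for q,z in [('vise_slot',.075),('foot_grip',.171)]:
  for n in (t,s):
    for r in bot.pinpoint(q,n)[:3]: print(q,r,atz(n,r['xy'],z).round(4))
E
```

```text
[ 0.59437175 -0.03973656  0.16858193] [-1.79865365e+02 -9.11857169e-02  1.07859971e+02] [ 23.7  35.7 -37.5  98.1  25.5  55.2  -5.8]
[0.57267844 0.03021502 0.31099482] [-16.60543623   0.18654497  17.82498697]
vise_slot {'xy': [320.5, 242.2], 'p': 0.71} [ 0.5955 -0.0404  0.075 ] [-1.2  0.7 94.1]
foot_grip {'xy': [593.0, 88.4], 'p': 0.95} [0.6807 0.0942 0.171 ] [101.4 122.3  -1.7]
vise_slot {'xy': [345.1, 217.9], 'p': 0.57} [ 0.5957 -0.0403  0.075 ]
vise_slot {'xy': [166.7, 248.0], 'p': 0.48} [0.5099 0.5361 0.075 ]
vise_slot {'xy': [341.0, 222.5], 'p': 0.28} [ 0.5812 -0.0269  0.075 ]
vise_slot {'xy': [290.3, 252.9], 'p': 0.94} [ 0.5977 -0.0389  0.075 ]
vise_slot {'xy': [516.1, 278.9], 'p': 0.19} [0.6079 0.5177 0.075 ]
foot_grip {'xy': [327.9, 279.8], 'p': 0.91} [0.4009 0.0165 0.171 ]
foot_grip {'xy': [288.0, 169.1], 'p': 0.81} [0.7388 0.132  0.171 ]
foot_grip {'xy': [247.8, 308.0], 'p': 0.56} [0.321  0.2579 0.171 ]
foot_grip {'xy': [413.2, 207.5], 'p': 0.97} [0.4841 0.2601 0.171 ]
foot_grip {'xy': [286.5, 222.4], 'p': 0.96} [ 0.597  -0.0458  0.171 ]
foot_grip {'xy': [359.1, 314.4], 'p': 0.94} [0.8727 0.1556 0.171 ]
```

View pics/w4.png

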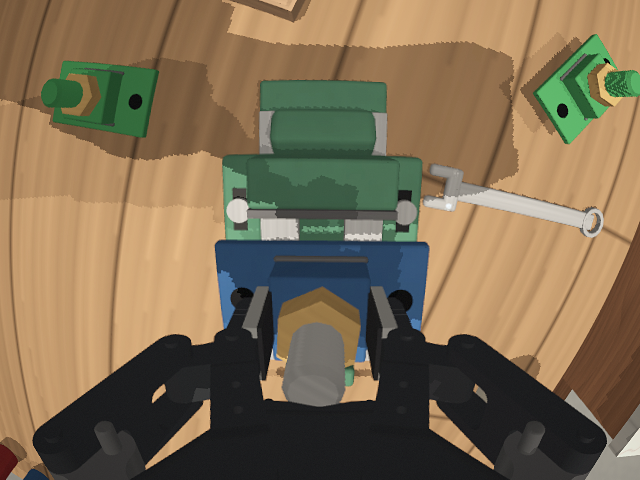

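```bash
python3 - <<'E'
from h import *
im=cv2.imread('pics/w4.png');g=im.astype(int)
for x in (275,370):print(x,[tuple(g[y,x]) for y in range(205,226,1)])
c=dict(fx=371.648,fy=371.648,cx=319.226,cy=236.632,origin=[0.57267844,0.03021502,0.31099482],attitude=[-16.60543623,0.18654497,17.82498697])
for p in [(247,210),(247,219),(275,219),(370,219),(397,220),(322,241)]:
  P=atz(c,p,.075 if p[1]<230 else .161,1);print(p,P.round(4),tool(P).round(1))
E
```

```text
275 [(np.int64(100), np.int64(133), np.int64(88)), (np.int64(114), np.int64(150), np.int64(101)), (np.int64(106), np.int64(140), np.int64(95)), (np.int64(89), np.int64(118), np.int64(78)), (np.int64(51), np.int64(51), np.int64(52)), (np.int64(87), np.int64(88), np.int64(93)), (np.int64(131), np.int64(135), np.int64(141)), (np.int64(128), np.int64(132), np.int64(138)), (np.int64(69), np.int64(71), np.int64(73)), (np.int64(60), np.int64(62), np.int64(65)), (np.int64(111), np.int64(117), np.int64(121)), (np.int64(123), np.int64(129), np.int64(134)), (np.int64(120), np.int64(126), np.int64(132)), (np.int64(151), np.int64(159), np.int64(163)), (np.int64(183), np.int64(192), np.int64(196)), (np.int64(196), np.int64(204), np.int64(209)), (np.int64(194), np.int64(202), np.int64(207)), (np.int64(194), np.int64(202), np.int64(207)), (np.int64(194), np.int64(202), np.int64(207)), (np.int64(194), np.int64(201), np.int64(206)), (np.int64(194), np.int64(202), np.int64(207))]
370 [(np.int64(84), np.int64(112), np.int64(74)), (np.int64(84), np.int64(112), np.int64(75)), (np.int64(80), np.int64(108),
[... 462 characters left out ...]
nt64(82), np.int64(84), np.int64(87)), (np.int64(100), np.int64(105), np.int64(108)), (np.int64(130), np.int64(137), np.int64(140)), (np.int64(142), np.int64(149), np.int64(153)), (np.int64(140), np.int64(148), np.int64(152)), (np.int64(140), np.int64(148), np.int64(151)), (np.int64(140), np.int64(147), np.int64(151)), (np.int64(140), np.int64(147), np.int64(151))]
(247, 210) [ 0.5426 -0.0342  0.075 ] [ 21.  -48.7  95.3]
(247, 219) [ 0.5442 -0.0401  0.075 ] [ 14.9 -48.9  95.3]
(275, 219) [ 0.5621 -0.0344  0.075 ] [ 14.8 -30.2  95.3]
(370, 219) [ 0.6216 -0.0152  0.075 ] [15.  32.3 95.3]
(397, 220) [ 0.6391 -0.0102  0.075 ] [14.4 50.5 95.3]
(322, 241) [ 0.5876 -0.014   0.161 ] [26.5  0.3  9.3]
```

Emit:
carry_out([
  [[0,0,0],[-0.5,0.5,10],-1],
  [[0,0,0],[0,0,16],-1],
  [[0,0,0],[0,0,10],-1],
  [[0,0,0],[0,0,6],-1],
  [[0,0,0],[0,0,5],-1],
  [[0,0,0],[0,0,4],-1],
  [[0,0,0],[0,0,3],-1],
  [[0,0,0],[0,0,0],-1],
])

```text
t: 9.18
tool_pos: [0.596, -0.0397, 0.116]
tcp_rot: [-180.0, -0.0, 107.8]
wrist_force: [-1.2, -0.4, -5.0]
grip_width: 0.443
finger_force: 72.4
```

Emit:
carry_out([
  [[0,0,0],[0,0,5],-1],
  [[0,0,0],[0,0,6],-1],
  [[0,0,0],[0,0,5],-1],
  [[0,0,0],[0,0,3],-1],
  [[0,0,0],[0,0,2],-1],
  [[0,0,0],[0,0,1.5],-1],
  [[0,0,0],[0,0,1],-1],
  [[0,0,0],[0,0,0],-1],
])

```text
t: 9.85
tool_pos: [0.5961, -0.0397, 0.0933]
tcp_rot: [-180.0, 0.0, 107.8]
wrist_force: [-3.1, -0.2, 3.5]
grip_width: 0.445
finger_force: 73.6
```

Emit:
carry_out([
  [[0,0,0],[0,0,1.5],-1],
  [[0,0,0],[0,0,0],-1],
  [[0,0,0],[0,0,0],1],
  [[0,0,0],[0,0,0],1],
  [[0,0,0],[0,0,0],1],
  [[0,0,0],[0,0,-20],1],
  [[0,0,0],[0,0,-40],1],
  [[0,0,0],[0,0,-40],1],
])

```text
t: 10.52
tool_pos: [0.5953, -0.0394, 0.1918]
tcp_rot: [-179.9, -0.1, 107.8]
wrist_force: [0.1, 0.3, 0.3]
grip_width: 1.001
finger_force: 0.0
```

Emit:
carry_out([
  [[0,0,0],[-15,0,0],1],
  [[0,0,0],[-20,0,0],1],
  [[0,0,0],[-20,0,0],1],
  [[0,0,0],[-20,0,0],1],
  [[0,0,0],[-15,0,0],1],
  [[0,0,0],[0,0,0],1],
  [[0,0,0],[0,0,0],1],
  [[0,0,0],[0,0,0],1],
])

```text
t: 11.18
tool_pos: [0.6234, -0.1245, 0.1913]
tcp_rot: [180.0, -0.0, 107.8]
wrist_force: [-0.5, 0.1, 0.5]
grip_width: 0.997
finger_force: 0.0
```

```bash
python3 - <<'E'
from h import *
o=bot.get_obs();print(o['tool_pos'],o['tcp_rot'],o['joint_positions'].round(1),o['wrist_force'])
c=bot.read_camera('wrist');np.save('w5.npy',c,allow_pickle=True)
for q,z in [('foot_grip',.093),('nut_mid',.111)]:
    for r in bot.pinpoint(q,c)[:2]: P=atz(c,r['xy'],z,1);print(q,r,P.round(4),tool(P).round(1))
i=c['img'][:,:,::-1]
p=proj(c,[.597,-.042,.1],1).astype(int);print(p)
x0=max(p[0]-120,0);y0=max(p[1]-90,0);print(x0,y0)
cv2.imwrite('pics/w5.png',cv2.resize(i[y0:y0+180,x0:x0+240],(800,600),interpolation=cv2.INTER_CUBIC))
print(blue_rect(c,.083,(x0,y0,x0+240,y0+180)))
E
```

```text
[ 0.62340906 -0.12455     0.19125874] [ 1.79991657e+02 -3.58725647e-02  1.07800531e+02] [ 29.9  37.4 -37.2  90.8  25.   60.3   3.7] [-0.49031412  0.08465053  0.54686189]
foot_grip {'xy': [320.4, 106.7], 'p': 0.81} [ 0.5976 -0.0408  0.093 ] [87.4  1.  98.4]
nut_mid {'xy': [321.9, 105.0], 'p': 0.75} [ 0.5984 -0.0406  0.111 ] [87.5  1.8 80.4]
[318 107]
198 17
((597.8145141601562, -41.877159118652344), (95.16529083251953, 53.24884033203125), 17.78891944885254)
```

View pics/w5.png

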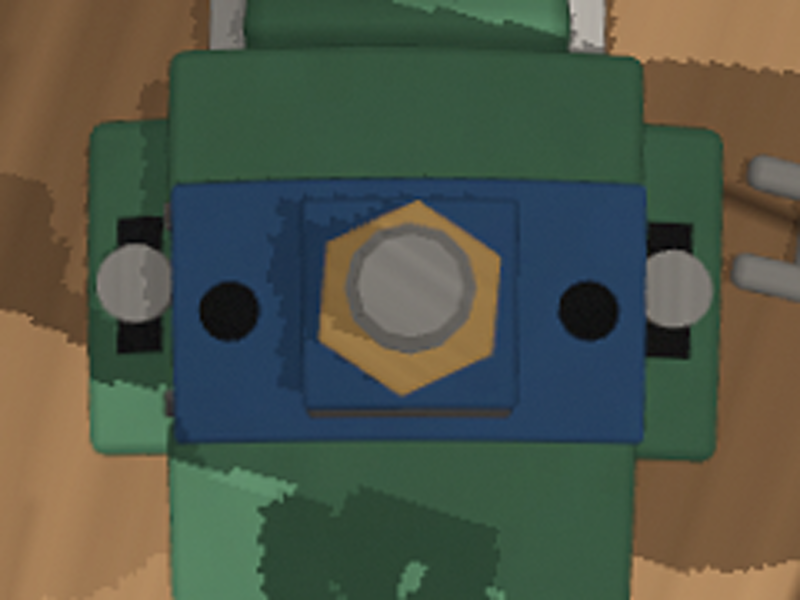

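```bash
python3 - <<'E'
from h import *
c=np.load('w5.npy',allow_pickle=True).item();o=bot.get_obs();T=rot(o['tcp_rot'])
for y in (18.7,42.5):
  for z in (-13,-9,-4,0,5,9,13): print(y,z,[proj(c,o['tool_pos']+T@np.array([x,s*y,z])/1000,1).round(0) for x,s in ((11,-1),(11,1),(-11,-1))])
E
```

```text
18.7 -13 [array([270., 295.]), array([367., 295.]), array([273., 343.])]
18.7 -9 [array([271., 291.]), array([366., 291.]), array([274., 338.])]
18.7 -4 [array([273., 286.]), array([364., 286.]), array([275., 332.])]
18.7 0 [array([274., 282.]), array([363., 282.]), array([276., 327.])]
18.7 5 [array([275., 277.]), array([362., 277.]), array([278., 322.])]
18.7 9 [array([276., 274.]), array([361., 274.]), array([278., 317.])]
18.7 13 [array([277., 270.]), array([360., 270.]), array([279., 313.])]
42.5 -13 [array([211., 294.]), array([426., 294.]), array([217., 341.])]
42.5 -9 [array([214., 290.]), array([424., 290.]), array([220., 336.])]
42.5 -4 [array([217., 285.]), array([421., 285.]), array([222., 330.])]
42.5 0 [array([219., 281.]), array([418., 281.]), array([224., 326.])]
42.5 5 [array([222., 277.]), array([415., 277.]), array([227., 320.])]
42.5 9 [array([224., 273.]), array([413., 273.]), array([229., 316.])]
42.5 13 [array([226., 270.]), array([411., 270.]), array([230., 312.])]
```

Emit:
carry_out([
  [[0,0,0],[12,1.3,0],1],
  [[0,0,0],[25,0,0],1],
  [[0,0,0],[25,0,0],1],
  [[0,0,0],[17,0,0],1],
  [[0,0,0],[8,0,0],1],
  [[0,0,-6],[0,0,0],1],
  [[0,0,-7],[0,0,0],1],
  [[0,0,-7],[0,0,0],1],
])

```text
t: 12.0
tool_pos: [0.5982, -0.0418, 0.1915]
tcp_rot: [180.0, 0.0, 128.1]
wrist_force: [0.0, -0.0, -0.9]
grip_width: 0.997
finger_force: 0.0
```

Emit:
carry_out([
  [[0,0,-7],[0,0,0],1],
  [[0,0,-7],[0,0,0],1],
  [[0,0,-7],[0,0,0],1],
  [[0,0,-7],[0,0,0],1],
  [[0,0,-6],[0,0,0],1],
  [[0,0,-2],[0,0,0],1],
  [[0,0,0],[0,0,0],1],
  [[0,0,0],[0,0,0],1],
])

```text
t: 12.67
tool_pos: [0.5981, -0.0422, 0.1912]
tcp_rot: [180.0, -0.0, 163.7]
wrist_force: [0.3, -0.5, 1.2]
grip_width: 1.004
finger_force: 0.0
```

```bash
python3 - <<'E'
from h import *
o=bot.get_obs();print(o['tool_pos'],o['tcp_rot'],o['joint_positions'].round(1),tool([.598,-.0413,.104]).round(1))
E
```

```text
[ 0.59813676 -0.04221611  0.19123373] [ 1.79998707e+02 -6.97712641e-03  1.63652662e+02] [ 32.1  38.5 -51.3  96.1  33.4  62.   44.1] [ 0.4  0.8 87.2]
```

Emit:
carry_out([
  [[0,0,0],[0,0.6,25],1],
  [[0,0,0],[0,0,30],1],
  [[0,0,0],[0,0,22],1],
  [[0,0,0],[0,0,10],1],
  [[0,0,0],[0,0,0],1],
  [[0,0,0],[0,0,0],-1],
  [[0,0,0],[0,0,0],-1],
  [[0,0,0],[0,0,0],-1],
], force=45)

```text
t: 13.33
tool_pos: [0.5991, -0.0416, 0.1057]
tcp_rot: [180.0, 0.1, 163.7]
wrist_force: [0.8, -0.2, 0.2]
grip_width: 0.606
finger_force: 0.0
```

Emit:
carry_out([
  [[0,0,0],[0,0,0],-1],
  [[0,0,0],[0,0,0],-1],
  [[0,0,0],[0,0,0],-1],
  [[0,0,0],[0,0,0],-1],
  [[0,0,0],[0,0,0],-1],
  [[0,0,0],[0,0,0],-1],
  [[0,0,2],[0,0,0],-1],
  [[0,0,2],[0,0,0],-1],
])

```text
t: 14.0
tool_pos: [0.5988, -0.0419, 0.1053]
tcp_rot: [-180.0, 0.1, 159.6]
wrist_force: [-2.0, -1.3, 9.6]
grip_width: 0.339
finger_force: 47.6
```

```bash
python3 - <<'E'
from h import *
o=bot.get_obs();print(o['tool_pos'],o['tcp_rot'],o['wrist_force'],o['wrist_torque'])
E
```

```text
[ 0.59875978 -0.04192319  0.10528303] [-1.79992182e+02  7.20590355e-02  1.59649612e+02] [-1.96174627 -1.25048137  9.56702006] [-0.36328245  0.48686805 -0.01075215]
```

Emit:
carry_out([
  [[0,0,5],[0,0,0.04],-1],
  [[0,0,7],[0,0,0.05],-1],
  [[0,0,7],[0,0,0.05],-1],
  [[0,0,7],[0,0,0.05],-1],
  [[0,0,7],[0,0,0.05],-1],
  [[0,0,7],[0,0,0.05],-1],
  [[0,0,7],[0,0,0.05],-1],
  [[0,0,5],[0,0,0.04],-1],
])

```text
t: 14.67
tool_pos: [0.5983, -0.0424, 0.1049]
tcp_rot: [-180.0, 0.1, 107.3]
wrist_force: [-5.9, -3.3, 11.0]
grip_width: 0.333
finger_force: 47.8
```

```bash
python3 - <<'E'
from h import *
o=bot.get_obs();print(o['tool_pos'],o['tcp_rot'],o['wrist_force'],o['wrist_torque'],o['joint_positions'].round(1))
E
```

```text
[ 0.59827461 -0.04239395  0.10486187] [-1.79987405e+02  7.83014762e-02  1.07338346e+02] [-5.86198299 -3.3153024  10.98849349] [-0.93302159  1.3115626   0.0062727 ] [ 21.5  40.3 -34.1 100.2  29.   48.6  -8.7]
```

Emit:
carry_out([
  [[0,0,5],[0,0,0.04],-1],
  [[0,0,7],[0,0,0.05],-1],
  [[0,0,7],[0,0,0.05],-1],
  [[0,0,7],[0,0,0.05],-1],
  [[0,0,7],[0,0,0.05],-1],
  [[0,0,7],[0,0,0.05],-1],
  [[0,0,7],[0,0,0.05],-1],
  [[0,0,5],[0,0,0.04],-1],
])

```text
t: 15.33
tool_pos: [0.5976, -0.0423, 0.1044]
tcp_rot: [-180.0, 0.1, 55.3]
wrist_force: [-10.6, -4.0, 15.5]
grip_width: 0.333
finger_force: 48.2
```

```bash
python3 - <<'E'
from h import *
o=bot.get_obs();print(o['tool_pos'],o['tcp_rot'],o['wrist_force'],o['wrist_torque'],o['joint_positions'].round(1),o['grip_width'])
E
```

```text
[ 0.59761889 -0.0423148   0.10443161] [-1.79985980e+02  9.02370705e-02  5.53400817e+01] [-10.63268447  -3.97509896  15.50304196] [-0.68279103  2.28643136  0.08486934] [ 12.9  37.8 -21.2 100.7  18.3  44.9 -52. ] 0.3327269298805876
```

Emit:
carry_out([
  [[0,0,3],[-0.6,-0.8,0],-1],
  [[0,0,5],[0,0,0],-1],
  [[0,0,5],[0,0,0],-1],
  [[0,0,5],[0,0,0],-1],
  [[0,0,5],[0,0,0],-1],
  [[0,0,4],[0,0,0],-1],
  [[0,0,3],[0,0,0],-1],
  [[0,0,2],[0,0,0],-1],
])

```text
t: 16.0
tool_pos: [0.5972, -0.0419, 0.1043]
tcp_rot: [180.0, 0.0, 23.6]
wrist_force: [-5.0, -2.5, 9.2]
grip_width: 0.336
finger_force: 47.5
```

```bash
python3 - <<'E'
from h import *
o=bot.get_obs();print(o['tool_pos'],o['tcp_rot'],o['wrist_force'],o['wrist_torque'],o['joint_positions'].round(1),o['grip_width'])
E
```

```text
[ 0.59719752 -0.04194651  0.10433127] [1.79975231e+02 8.33315869e-03 2.35702072e+01] [-5.01027409 -2.49685562  9.22760769] [-0.42702883  1.08237219  0.02711713] [  7.3  36.9 -12.9 101.2  11.3  43.2 -77.9] 0.335527272730641
```

Emit:
carry_out([
  [[0,0,2],[0,0,0],-1],
  [[0,0,2],[0,0,0],-1],
  [[0,0,2],[0,0,0],-1],
  [[0,0,1.5],[0,0,0],-1],
  [[0,0,1.5],[0,0,0],-1],
  [[0,0,1],[0,0,0],-1],
  [[0,0,1],[0,0,0],-1],
  [[0,0,0],[0,0,0],-1],
])

```text
t: 16.67
tool_pos: [0.5979, -0.0415, 0.1044]
tcp_rot: [180.0, -0.1, 12.7]
wrist_force: [-0.4, -1.6, 6.8]
grip_width: 0.339
finger_force: 47.2
```

```bash
python3 - <<'E'
from h import *
o=bot.get_obs();print(o['tool_pos'],o['tcp_rot'],o['wrist_force'],o['wrist_torque'],o['joint_positions'].round(1),o['grip_width'])
E
```

```text
[ 0.59785488 -0.04153235  0.10438554] [ 1.79991453e+02 -7.94420056e-02  1.27023949e+01] [-0.36114122 -1.631549    6.76827646] [-0.00283669  0.10762269  0.21835865] [  5.3  36.7 -10.1 101.2   8.8  42.7 -86.6] 0.33890613733922786
```

Emit:
carry_out([
  [[0,0,1.5],[0,0,0],-1],
  [[0,0,1.5],[0,0,0],-1],
  [[0,0,1.5],[0,0,0],-1],
  [[0,0,1.5],[0,0,0],-1],
  [[0,0,0],[0,0,0],-1],
  [[0,0,0],[0,0,0],-1],
  [[0,0,0],[0,0,0],-1],
  [[0,0,0],[0,0,0],-1],
])

```text
t: 17.33
tool_pos: [0.598, -0.0411, 0.1044]
tcp_rot: [-180.0, -0.1, 6.8]
wrist_force: [0.8, 0.7, 5.5]
grip_width: 0.334
finger_force: 47.1
```

```bash
python3 - <<'E'
from h import *
o=bot.get_obs();print(o['tool_pos'],o['tcp_rot'],o['wrist_force'],o['wrist_torque'],o['joint_positions'].round(1),o['grip_width'])
E
```

```text
[ 0.59799673 -0.04114939  0.10439715] [-1.79985514e+02 -1.00407115e-01  6.82936999e+00] [0.81463533 0.70533603 5.53711929] [ 0.26750087 -0.05308054  0.77355889] [  4.2  36.7  -8.5 101.3   7.5  42.5 -91.4] 0.33401707021205546
```

Emit:
carry_out([
  [[0,0,0],[0,0,0],1],
  [[0,0,0],[0,0,0],1],
  [[0,0,0],[0,0,0],1],
  [[0,0,0],[0,0,0],1],
  [[0,0,0],[0,0,-20],1],
  [[0,0,0],[0,0,-35],1],
  [[0,0,0],[0,0,-35],1],
  [[0,0,0],[0,0,-10],1],
])

```text
t: 18.0
tool_pos: [0.599, -0.0417, 0.2084]
tcp_rot: [180.0, -0.3, 6.7]
wrist_force: [-0.4, -0.5, 0.6]
grip_width: 1.004
finger_force: 0.0
```

Emit:
carry_out([
  [[0,0,0],[-15,0,0],1],
  [[0,0,0],[-20,0,0],1],
  [[0,0,0],[-20,0,0],1],
  [[0,0,0],[-20,0,0],1],
  [[0,0,0],[-15,0,0],1],
  [[0,0,0],[0,0,0],1],
  [[0,0,0],[0,0,0],1],
  [[0,0,0],[0,0,0],1],
])

```text
t: 18.67
tool_pos: [0.5087, -0.0522, 0.2037]
tcp_rot: [-180.0, -0.0, 6.8]
wrist_force: [-0.2, -0.9, 0.2]
grip_width: 1.003
finger_force: 0.0
```

```bash
python3 - <<'E'
from h import *
o=bot.get_obs();print(o['tool_pos'],o['tcp_rot'])
c=bot.read_camera('wrist')
i=c['img'][:,:,::-1]
p=proj(c,[.598,-.0415,.1],1).astype(int)
x0=max(p[0]-120,0);y0=max(p[1]-90,0);print(x0,y0)
cv2.imwrite('pics/w6.png',cv2.resize(i[y0:y0+180,x0:x0+240],(800,600),interpolation=cv2.INTER_CUBIC))
print(blue_rect(c,.083,(x0,y0,x0+240,y0+180)))
E
```

```text
[ 0.50868139 -0.05218195  0.20368758] [-1.79999118e+02 -4.05595210e-02  6.75812156e+00]
199 13
((598.629150390625, -40.49086380004883), (94.97858428955078, 53.71232986450195), 7.455051422119141)
```

View pics/w6.png

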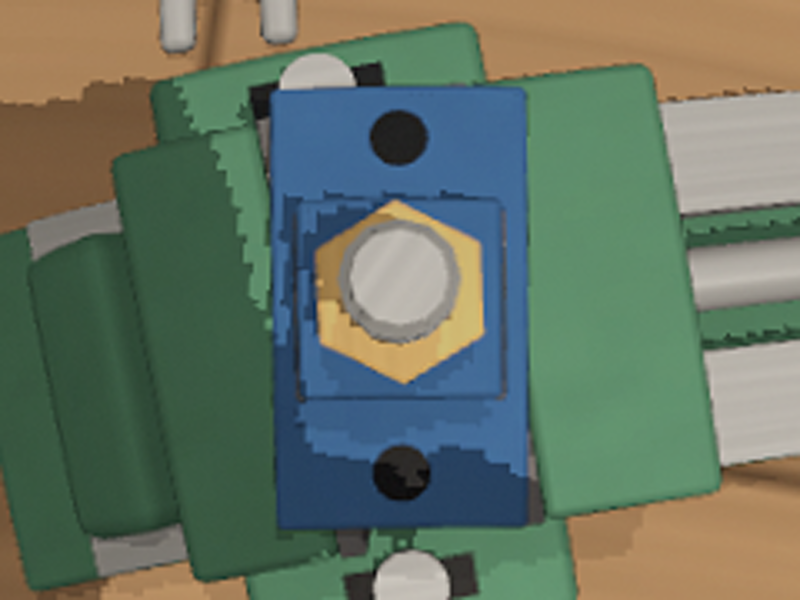

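The plate lies flat on the jaws and the foot now bears on them, turned about 10°. The nut's flats, such as (480,240) to (485,335), are about 2° off the plate's sides, which matches the 3.1 rad stop. The gripper is clear of everything.

```bash
python3 -c "
from bench import bot
print(bot.close_job())"
```

```text
the job is handed in; nothing more can be done
None
```

The loose blue foot is standing in the vise with its plate on the jaws, turned about 10° from square and bearing on them. Its jam nut is snug on the block (0.77 N m at the stop), and the job is handed in at about 19 s with the gripper clear.

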